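# Snap the spice tubes back into the sloping clip rack

### The job

Put the two loose spice tubes back in the rack: snap each one fully home into both spring clips of the empty place marked with its cap's colour, cap at the upper end. Press firmly enough to feel it snap in, but do not force the rack (keep well below 80 N), then let go; leave everything else on the counter where it is.

Things in the scene. Friction and masses are not known exactly. Their poses are not given: they have to be found in the camera images.
- red_tube: loose spice tube with a red cap, about 90 g: metal tube 26 mm in diameter, 130 mm long, a hexagonal end 30 mm across flats and 17 mm long at each end (red cap, dark foot), 96 mm of plain tube between. Starts lying on the counter on its hexagons, axis 15 mm up. Origin: middle of the tube, on its axis. x axis: along the tube, towards the cap
- red_cap (a point): centre of the outer end face of the red cap, 65 mm from the tube's middle along the tube's x
- red_station: the empty place on the rack with red tabs at both ends of its white plate, 42 mm wide; fixed, and carries the plate and clips. Origin on the counter, straight below the seat point; x points away from the robot at yaw 0
- red_seat (a point): where the middle of the red tube lies when home, 125 mm above the counter at rest; moves with the sprung plate. x: up the slope (where the cap must point), y: across the row, z: square out of the rack, leaning 35 degrees from vertical towards the robot. A homed tube has 8 mm of play either way along x. The plate's face lies 24 mm behind this point
- red_clip (a point): middle of the upper clip, 34 mm from the seat point along x; the lower one is 34 mm the other way. Each is a pair of sprung brass jaws 12 mm wide, spread by a tube pushed in along -z. Mouth 40 mm wide at 17 mm out from here, narrowing to 21 mm at lips 8 mm out; a rest 13 mm behind. The jaws of both clips together resist some 8 to 14 N, then snap over
- red_plate (a joint): how far the place's plate, with its clips, has been pushed back along the seat's -z (m), 0 at rest. A spring resists with 1.5 N plus 0.25 N per mm and brings it forward again. It gives before the jaws snap, until it meets a hidden stop that is set anywhere from 3 to 20 mm, differently each time: push on past the resting seat point until the force reaches some 16 to 20 N, gently, no further
- green_tube: loose spice tube with a green cap, about 90 g: metal tube 26 mm in diameter, 130 mm long, a hexagonal end 30 mm across flats and 17 mm long at each end (green cap, dark foot), 96 mm of plain tube between. Starts lying on the counter on its hexagons, axis 15 mm up. Origin: middle of the tube, on its axis. x axis: along the tube, towards the cap
- green_cap (a point): centre of the outer end face of the green cap, 65 mm from the tube's middle along the tube's x
- green_station: the empty place on the rack with green tabs at both ends of its white plate, 42 mm wide; fixed, and carries the plate and clips. Origin on the counter, straight below the seat point; x points away from the robot at yaw 0
- green_seat (a point): where the middle of the green tube lies when home, 125 mm above the counter at rest; moves with the sprung plate. x: up the slope (where the cap must point), y: across the row, z: square out of the rack, leaning 35 degrees from vertical towards the robot. A homed tube has 8 mm of play either way along x. The plate's face lies 24 mm behind this point
- green_clip (a point): middle of the upper clip, 34 mm from the seat point along x; the lower one is 34 mm the other way. Each is a pair of sprung brass jaws 12 mm wide, spread by a tube pushed in along -z. Mouth 40 mm wide at 17 mm out from here, narrowing to 21 mm at lips 8 mm out; a rest 13 mm behind. The jaws of both clips together resist some 8 to 14 N, then snap over
- green_plate (a joint): how far the place's plate, with its clips, has been pushed back along the seat's -z (m), 0 at rest. A spring resists with 1.5 N plus 0.25 N per mm and brings it forward again. It gives before the jaws snap, until it meets a hidden stop that is set anywhere from 3 to 20 mm, differently each time: push on past the resting seat point until the force reaches some 16 to 20 N, gently, no further
- rack: the pale blue sloping rack, 320 mm wide (y), 175 mm along the slope, board facing the robot and up; fixed; origin on the counter under the middle of the row. It has four places 70 mm apart across the row; two of them (white and black tabs) are filled with tubes that are fixed
- oil_bottle: bystander: green oil bottle, 60 mm in diameter, 200 mm tall; origin: on its underside
- salt_jar: bystander: small jar, 54 mm in diameter, 75 mm tall; origin: on its underside
- mug: bystander: blue mug, 80 mm in diameter, 90 mm tall; origin: on its underside
- dip_bowl: bystander: small white bowl, 100 mm in diameter, 40 mm tall; origin: on its underside
- lime: bystander: a lime, 54 mm ball; origin: centre of its underside at the start (it turns with the ball)
- pepper_mill: bystander: wooden pepper mill, 46 mm in diameter, 122 mm tall; origin: on its underside
Mind the look-alikes: they are no part of the job. Leave any purple look-alike of the green_tube alone.

How it is judged:
At the end, for the whole second after the job is handed in: Each tube lies at rest in both clips of the place of its own colour: its middle within 3 mm of the seat point across the row and out of the rack, within 11.5 mm along the slope, its axis within 0.08 rad of the seat's x axis, cap uphill (x of red_tube in the frame of red_seat between -0.0115 and 0.0115 m and y of red_tube in the frame of red_seat between -0.003 and 0.003 m and z of red_tube in the frame of red_seat between -0.003 and 0.003 m and angle between the x axis of red_tube and the x axis of red_seat, either way round below 0.08 rad and x of red_cap in the frame of red_seat above 0.03 m and linear speed of each of red_tube, green_tube below 0.02 m/s and x of green_tube in the frame of green_seat between -0.0115 and 0.0115 m and y of green_tube in the frame of green_seat between -0.003 and 0.003 m and z of green_tube in the frame of green_seat between -0.003 and 0.003 m and angle between the x axis of green_tube and the x axis of green_seat, either way round below 0.08 rad and x of green_cap in the frame of green_seat above 0.03 m); the robot touches nothing.
It fails at once if the oil bottle, salt jar, mug, bowl or pepper mill is moved by more than 30 mm, or the lime by more than 80 mm (distance of any of oil_bottle, salt_jar, mug, dip_bowl, pepper_mill from where it was at the start of the episode above 0.03 m or distance of lime from where it was at the start of the episode above 0.08 m).
It fails at once if a place of the rack is pushed with more than 80 N (contact force between any of red_station, green_station and anything else above 80 N).
It also fails if it takes over 72 s, if anything falls off the work surface, if the arm or the gripper's body presses on something with over 40 N, if the wrist force passes 120 N, or if a joint passes its speed limit or range.

### The arm

A 6-joint arm with a two-finger parallel gripper is mounted at the origin on the work surface. World frame = base frame: x ahead of the robot, y to its left, z up, the work surface at z = 0. Lengths are in m, angles in rad, forces in N, time in s.
With the tool pointing down it reaches from about 0.325 to 0.925 m from the base axis. Payload 3.1 kg.
Tool frame: the origin (TCP) lies at the very end of the fingers, on their centre line; the grasp point (between the pads) lies 19 mm behind it; z points along the fingers, y is the line along which they close (so a half turn about z gives the same grasp; the last joint's range is limited). The gripper opens to 85 mm and grips with 20 to 120 N. Pads are 22 mm wide; open, the fingers measure 114 mm over their backs; the gripper's body (76 mm by 85 mm) begins 54 mm behind the grasp point. The pads swing forward as they close: fully open they stand 13 mm farther back than shut.
Start: joints at [-1.295, 0.217, 1.613, -0, 1.311, -0.112], TCP at [0.236, -0.579, 0.231] pointing down, gripper open.
Joint ranges: [-2.75, 2.75], [-0.78, 2.1], [0.31, 2.55], [-1.13, 4.27], [0.13, 2.63], [-2.58, 2.58]. Speed limits (rad/s): [2.79, 2.79, 3.14, 3.14, 3.14, 3.14].

### API

Orientations are given as a unit quaternion [x, y, z, w].
In Python, from bench import ctrl gives the robot as it stands. Calls block until the motion is done:
- ctrl.move_ptp(position, orientation): joint-space move of the TCP to a pose.
- ctrl.movel(position, ori=None, rate=0.15): straight line of the TCP; ori=None keeps the orientation; rate is the mean speed in m/s.
- ctrl.set_joints(angles): joint-space move.
- ctrl.gripper_to(opening): finger opening in m; the grip force is fixed at half the most; returns when the fingers have stopped.
- ctrl.wait(seconds).
- ctrl.ik(position, orientation): joint angles nearest the present ones, or None.
- ctrl.read_state(): the state.
- ctrl.read_camera(name): name is "scene" or "top" or "wrist"; returns (picture, depth): 400x640x3 uint8, blue, green, red; 400x640 float32, m along the optical axis (not along the pixel's ray), 0 where there is no reading.
- ctrl.camera_info(name): a dict with "fovy" (degrees; the focal length in pixels is half the picture's height over the tangent of half this angle, whatever the lens; pixels are square), "cx", "cy" (the principal point, pixels), "cam_to_world" (4x4, takes a point from camera to world coordinates); the wrist camera has in their place "tool_from_camera" (4x4, takes a point from camera to tool coordinates, whose origin is the TCP and whose axes are the flange's). Camera axes: x right, y up, looking along -z (the intrinsics and any distortion apply to the point x, -y, -z); pixel columns grow to the right and rows downward; lengths in m; the calibration is good to about 2 mm. The wrist camera is an equidistant fisheye: a pixel r from the principal point sees the ray r / f radians off the axis. A picture is of the moment at which its call begins: read the wrist's pose just before it. camera_info takes no time and is no camera call.
A pose or a line that the arm cannot do raises ctrl.IKError and nothing moves.
- ctrl.finish_job(): hands the job in; it is judged then, once.
Trained networks look in the newest picture that a camera, given by its name, has taken for a name from the list of things; names that differ only in an ending like _2 or _b are one class to them, and where a whole thing is asked for, a point or a joint stands for the part that bears it (a point fixed in the world has none). Each returns a list of dicts, best first, with "conf" (0 to 1); they miss things now and then, are a little off and sometimes report something else, mostly with a low value. They report only what shows in the picture. A call takes as long as a camera call. They do not tell look-alikes from the thing itself.
- ctrl.recognise(label, camera): "bbox" ([left, top, right, bottom] in pixels, round what is visible of it).
- ctrl.spot_point(label, camera): "centre" ([column, row] in pixels: a listed point, or the origin of a listed thing).
The state is a dict: "t": time; "qpos": joint angles; "qd": joint speeds; "joint_torque": joint torques, N m; "position": TCP position; "eef_rot": TCP orientation; "contact_force": force on the tool from outside, world axes, zero at the start; "ft_torque": the same for the moment, N m; "finger_gap": finger opening in m; "gripper_force": force on a finger pad.
Only numpy, scipy, OpenCV 4.12 (cv2) and the standard library are available. Lean on these libraries where they do the work, as an engineer would, in place of code of your own. Each camera call takes 0.05 s, during which the arm holds its last target. There are 200 camera calls.

## Working session

There is one attempt and no reset: what is moved stays moved. The work goes in short steps, each a Python script; the robot and the scene stay as the last script left them, time stands still between calls to the robot, and variables do not carry over. Pictures are saved under pics/ and viewed, at most 10 in all, crops included, and the job is handed in when it is done.

```bash
ls; mkdir -p pics; python3 - <<'E'
from bench import ctrl
import cv2,numpy as np
for c in ("scene","top"):
    p,d=ctrl.read_camera(c); cv2.imwrite(f"pics/{c}0.png",p); i=ctrl.camera_info(c); print(c,i)
    np.savez(f"{c}0.npz",p=p,d=d)
    for l in ("red_tube","red_cap","green_tube","green_cap","red_seat","green_seat","red_clip","green_clip"):
        print(l,[(np.round(r["centre"],1).tolist(),round(r["conf"],2)) for r in ctrl.spot_point(l,c)[:3]])
print(ctrl.camera_info("wrist")); print(ctrl.read_state())
E
```

```text
pics
scene {'fovy': 51.6435060707126, 'cx': 322.7134323084125, 'cy': 202.35538039387484, 'cam_to_world': array([[ 0.2269312 , -0.63460715,  0.73876654,  1.38239168],
       [ 0.97386312,  0.15536775, -0.16568488, -0.23643883],
       [-0.00963568,  0.75705656,  0.65327829,  0.76795356],
       [ 0.        ,  0.        ,  0.        ,  1.        ]])}
red_tube [([214.9, 210.1], 0.75)]
red_cap [([214.1, 227.3], 0.72), ([424.9, 157.2], 0.26), ([406.8, 193.0], 0.22)]
green_tube [([319.2, 221.5], 0.95), ([273.1, 199.7], 0.94), ([221.6, 264.5], 0.69)]
green_cap [([277.1, 215.0], 0.92), ([333.5, 207.9], 0.69), ([429.0, 156.7], 0.49)]
red_seat [([377.3, 166.1], 0.66)]
green_seat [([421.9, 154.9], 0.57), ([214.9, 228.8], 0.52)]
red_clip [([381.0, 165.8], 0.76)]
green_clip [([429.6, 155.8], 0.73)]
top {'fovy': 51.58421095205301, 'cx': 320.23153965239794, 'cy': 203.42079216509393, 'cam_to_world': array([[-0.01972364,  0.98978539, -0.14119438,  0.42775264],
       [-0.99960131, -0.02237577, -0.01722047, -0.09325349],
       [-0.0202039 ,  0.14079844,  0.98983211,  1.44437354],
       [ 0.        ,
[... 833 characters left out ...]
{'t': 0.9, 'qpos': array([-1.29518787e+00,  2.16879427e-01,  1.61335873e+00, -4.27382214e-05,
        1.31133187e+00, -1.12188577e-01]), 'qd': array([-0.00080058, -0.00111676,  0.00075488, -0.00070697,  0.00137929,
       -0.00015696]), 'joint_torque': array([ 1.13792172e-03, -3.96884966e+01, -3.04260242e+01, -9.76001957e-05,
        6.90698998e-04,  3.69029479e-06]), 'position': array([ 0.2363653 , -0.57860569,  0.23133463]), 'eef_rot': array([ 9.81259448e-01,  1.92691190e-01, -1.96614546e-05,  1.29631435e-05]), 'contact_force': array([ 0.21110772, -0.72000077,  0.27129043]), 'ft_torque': array([-0.02176136,  0.01348279, -0.00356177]), 'gripper_force': 0.0, 'finger_gap': 0.0854112031756529}
```

```bash
cat >h.py <<'E'
import numpy as np,cv2
from scipy.spatial.transform import Rotation as R
def pix2world(info,uv,depth=None,z=None,T=None,h=400,fish=False):
    f=h/2/np.tan(np.radians(info["fovy"])/2)
    a=(np.array(uv,float)-[info["cx"],info["cy"]])/f
    if fish:
        r=np.linalg.norm(a)+1e-9; a=a/r*np.tan(r)
    ray=np.array([a[0],-a[1],-1.]); M=info["cam_to_world"] if T is None else T
    d=M[:3,:3]@ray; o=M[:3,3]
    return o+d*(depth if depth is not None else (z-o[2])/d[2])
E
python3 - <<'E'
from h import *
from bench import ctrl
for c,b in (("scene",(150,110,350,225)),("top",(180,170,280,110))):
    x,y,w,h=b; p=np.load(f"{c}0.npz")["p"]; k=4 if c=="scene" else 4
    w=min(w,800//k)if c=="scene" else 260; h=min(h,150) if c=="scene" else 110
    cv2.imwrite(f"pics/{c}0c.png",cv2.resize(p[y:y+h,x:x+w],None,fx=3,fy=3,interpolation=cv2.INTER_CUBIC))
i=ctrl.camera_info("top")
for n,uv,z in (("red_tube",(400.6,239.4),.03),("redcap",(400.1,219.1),.025),("g1",(353.2,245.8),.03),("g1cap",(354.2,220.7),.025),("g2",(322.4,211.3),.03),("g2cap",(305.8,227.5),.025),("rseat",(265.8,224.7),.125),("gseat",(224.2,233.5),.125),("rclip",(262.9,214.7),.153),("gclip",(218,226.6),.153)):
    print(n,pix2world(i,uv,z=z).round(4))
E
```

```text
red_tube [ 0.4999 -0.3392  0.03  ]
redcap [ 0.5697 -0.3416  0.025 ]
g1 [ 0.4816 -0.1778  0.03  ]
g1cap [ 0.5676 -0.1842  0.025 ]
g2 [ 0.6019 -0.0756  0.03  ]
g2cap [ 0.5477 -0.0173  0.025 ]
rseat [0.551  0.1055 0.125 ]
gseat [0.5256 0.2392 0.125 ]
rclip [0.5802 0.1105 0.153 ]
gclip [0.5456 0.252  0.153 ]
```

View pics/top0.png

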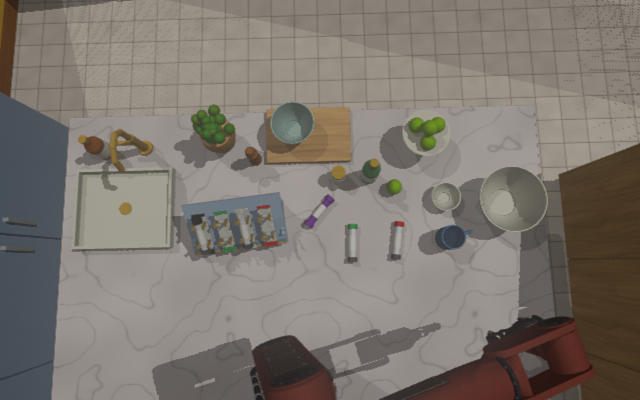

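View pics/scene0.png

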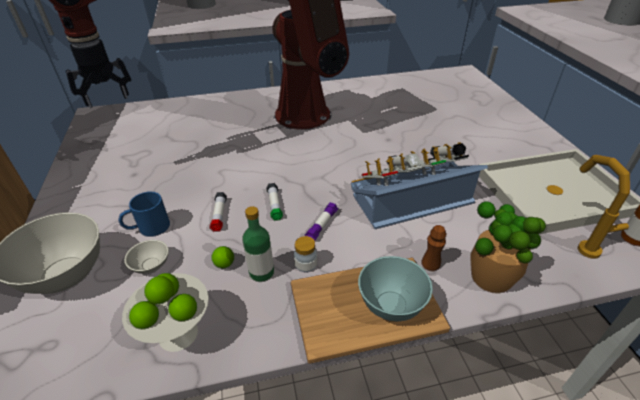

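Top picture: red tube at (398,240) and green tube at (353,243), both with caps on the far side; the purple look-alike is at (319,212). On the rack, red is at (266,226), white at (245,228), green at (222,232) and black at (200,235). Next I'll take wrist looks at the tubes and the rack.

```bash
cat >>h.py <<'E'
def wristT(st,info):
    T=np.eye(4); T[:3,:3]=R.from_quat(st["eef_rot"]).as_matrix(); T[:3,3]=st["position"]
    return T@info["tool_from_camera"]
def cloud(info,T,d):
    f=200/np.tan(np.radians(info["fovy"])/2)
    v,u=np.mgrid[:d.shape[0],:d.shape[1]]
    a=(u-info["cx"])/f; b=(v-info["cy"])/f; r=np.hypot(a,b)+1e-9; s=np.tan(r)/r
    P=np.stack([a*s*d,-b*s*d,-d],-1)@T[:3,:3].T+T[:3,3]
    P[d<=0]=np.nan
    return P
def seatR(psi):   # seat frame axes as columns
    return R.from_euler('ZY',[psi,-np.radians(35)]).as_matrix()
def toolq(S):     # tool z=-seat z, tool x=seat x
    return R.from_matrix(S@np.diag([1,-1,-1.])).as_quat()
E
cat >look.py <<'E'
from h import *
from bench import ctrl
def look(name):
    st=ctrl.read_state(); p,d=ctrl.read_camera("wrist"); i=ctrl.camera_info("wrist"); T=wristT(st,i)
    P=cloud(i,T,d); cv2.imwrite(f"pics/{name}.png",p); np.savez(name+".npz",p=p,P=P,d=d,T=T); return p,P,i,T
E
python3 - <<'E'
from look import *
S=seatR(0.17); pr=np.array([.539,.172,.125])+S[:,2]*.14
print(S.round(2)); print("rack ik",ctrl.ik(pr,toolq(S)))
ctrl.move_ptp([.46,-.26,.22],[1,0,0,0]); print(ctrl.read_state()["t"],ctrl.read_state()["qpos"].round(2))
p,P,i,T=look("w1")
for l in ("red_tube","red_cap","green_tube","green_cap"):
    for r in ctrl.spot_point(l,"wrist")[:3]:
        u,v=np.round(r["centre"]).astype(int); print(l,u,v,round(r["conf"],2),P[v,u].round(4))
for n,c in (("red",(.5,-.34)),("green",(.48,-.18))):
    m=(np.hypot(P[...,0]-c[0]-.02,P[...,1]-c[1])<.12)&(P[...,2]>.015)&(P[...,2]<.045)
    nl,lab,stt,_=cv2.connectedComponentsWithStats(m.astype(np.uint8))
    k=1+np.argmax(stt[1:,4]); q=P[lab==k]; rc,sz,an=cv2.minAreaRect((q[:,:2]*1000).astype(np.float32)); print(n,len(q),rc,sz,an,np.percentile(q[:,2],[50,95]))
print(ctrl.read_state()["t"])
E
```

```text
[[ 0.81 -0.17 -0.57]
 [ 0.14  0.99 -0.1 ]
 [ 0.57  0.    0.82]]
rack ik [ 0.19719072 -0.4914923   2.32856075 -0.0243833   0.69397883  1.61181661]
2.35 [-0.65  0.02  1.85 -0.    1.27  0.92]
red_tube 385 140 0.94 [ 0.4977 -0.3313  0.0281]
red_cap 389 87 0.88 [ 0.556  -0.3341  0.0304]
green_tube 244 145 0.9 [ 0.4925 -0.1757  0.0267]
green_tube 158 61 0.64 [ 0.5983 -0.0702  0.0264]
green_cap 247 89 0.75 [ 0.5542 -0.1819  0.0312]
green_cap 132 104 0.64 [ 0.5502 -0.0332  0.03  ]
green_cap 10 133 0.29 [0.5415 0.1935 0.0661]
red 2818 (495.74066162109375, -330.9269104003906) (35.53147888183594, 130.52760314941406) 81.2709732055664 [0.02710447 0.03083652]
green 2731 (490.4579772949219, -176.57032775878906) (34.58152389526367, 130.44143676757812) 88.10436248779297 [0.02680649 0.03052545]
2.6
```

View pics/w1.png

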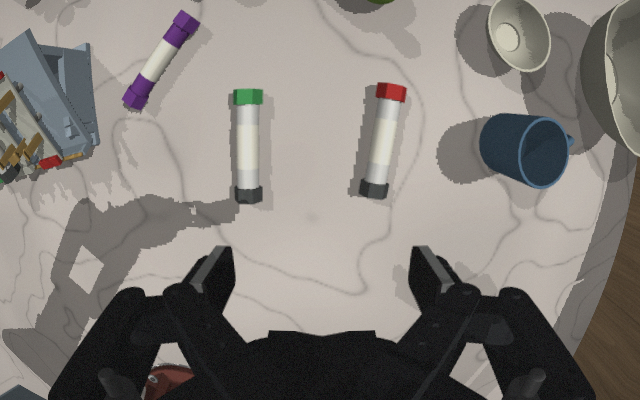

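Red cap shows at (391,92) and green cap at (247,96). Both tubes measure 130 mm long with a 30 mm top, as they should. Rack next.

```bash
python3 - <<'E'
from look import *
S=seatR(0.17); pr=np.array([.539,.172,.125])+S[:,2]*.16
ctrl.move_ptp(pr,toolq(S)); print(ctrl.read_state()["t"])
p,P,i,T=look("w2")
for l in ("red_seat","red_clip","green_seat","green_clip","red_station","green_station","rack"):
    for r in ctrl.spot_point(l,"wrist")[:3]:
        u,v=np.clip(np.round(r["centre"]).astype(int),0,[639,399]); print(l,u,v,round(r["conf"],2),P[v,u].round(4), pix2world(i,r["centre"],z=.125 if "seat" in l else .1445,T=T,fish=True).round(4))
hsv=cv2.cvtColor(p,cv2.COLOR_BGR2HSV); H,s,V=cv2.split(hsv)
for n,m in (("red",((H<8)|(H>172))&(s>140)&(V>60)),("green",(H>50)&(H<85)&(s>100)&(V>50))):
    m=m&(P[...,2]>.03)
    nl,lab,stt,ce=cv2.connectedComponentsWithStats(m.astype(np.uint8))
    for k in range(1,nl):
        if stt[k,4]>40: print(n,stt[k],ce[k].round(1),np.nanmean(P[lab==k],0).round(4))
E
```

```text
4.1417
red_seat 389 189 0.83 [0.5511 0.098  0.1025] [0.5419 0.1018 0.125 ]
red_clip 388 156 0.78 [0.5747 0.1075 0.1331] [0.5682 0.1092 0.1445]
red_clip 541 274 0.46 [ 0.4908 -0.1693  0.0266] [ 0.4702 -0.0711  0.1445]
green_seat 587 184 0.73 [ 0.6642 -0.3048  0.022 ] [ 0.601  -0.1846  0.125 ]
green_seat 248 177 0.59 [0.5383 0.2528 0.1043] [0.5302 0.2465 0.125 ]
green_clip 252 146 0.69 [0.5622 0.2481 0.1338] [0.5564 0.2442 0.1445]
red_station 371 219 0.74 [0.5094 0.1159 0.1198] [0.5023 0.1193 0.1445]
red_station 535 275 0.16 [ 0.4898 -0.1631  0.019 ] [ 0.4691 -0.0635  0.1445]
green_station 268 214 0.75 [0.502  0.222  0.1001] [0.4914 0.2124 0.1445]
rack 294 217 0.9 [0.5165 0.2009 0.0484] [0.4923 0.1882 0.1445]
rack 352 73 0.27 [0.7759 0.1601 0.0258] [0.6688 0.1571 0.1445]
red [369 121  40  10 255] [388.4 125.3] [0.6035 0.1118 0.1462]
red [604 240   6  10  42] [606.8 244.6] [ 0.551  -0.3375  0.0312]
red [358 242  37  13 429] [376.1 248.1] [0.491  0.0992 0.0678]
green [236 115  39   8 254] [255.7 118.6] [0.5886 0.2489 0.1459]
green [542 233   9  11  73] [546.5 237.9] [ 0.5464 -0.1771  0.0311]
green [238 234  36  15 406] [255.3 240.9] [0.4758 0.2372 0.0677]
```

View pics/w2.png

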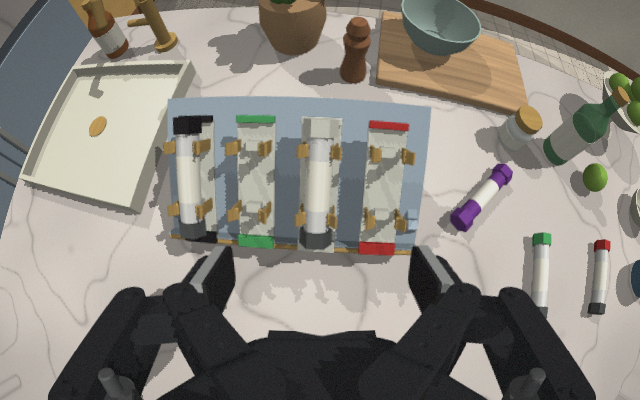

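Tabs: red at (388,125) and (376,248), green at (256,119) and (255,241). They agree on a slope near 35°, a yaw of about 0.108 and a spacing of 138 mm. I'll check the position along the slope against the brass jaws.

```bash
python3 - <<'E'
from h import *
z=np.load("w2.npz"); p,P=z["p"],z["P"]; H,s,V=cv2.split(cv2.cvtColor(p,cv2.COLOR_BGR2HSV))
S=seatR(.108)
br=(H>8)&(H<28)&(s>110)&(V>60)
for n,c in (("red",[.5348,.1041,.125]),("green",[.5197,.2417,.125])):
    L=(P-c)@S
    m=br&(np.abs(L[...,0])<.06)&(np.abs(L[...,1])<.034)&(L[...,2]>-.03)&(L[...,2]<.03)
    nl,lab,stt,ce=cv2.connectedComponentsWithStats(m.astype(np.uint8))
    for k in range(1,nl):
        if stt[k,4]>15: q=L[lab==k]*1000; print(n,stt[k,4],ce[k].round(),"min",np.percentile(q,5,axis=0).round(1),"max",np.percentile(q,95,axis=0).round(1))
    for nm,m in (("plate",(np.abs(L[...,0])<.075)&(np.abs(L[...,1])<.03)&(np.abs(L[...,2]+.024)<.006)),):
        q=L[m]*1000; print(nm,np.percentile(q,[1,50,99],axis=0).round(1).tolist())
E
```

```text
red 135 [375. 154.] min [ 35.9  11.6 -11. ] max [46.8 20.1 13.4]
red 153 [408. 157.] min [ 36.  -19.9 -19.3] max [ 46.7 -11.6  13.2]
red 135 [369. 220.] min [-31.8  11.1 -16.7] max [-21.1  19.2  13.4]
red 152 [400. 222.] min [-31.5 -19.9 -14.6] max [-21.  -11.7  13. ]
plate [[-73.4, -21.0, -29.8], [2.5, -0.8, -28.0], [71.7, 20.5, -18.9]]
green 169 [233. 147.] min [ 35.8  11.8 -20.8] max [46.3 19.8 13.2]
green 142 [264. 148.] min [ 36.  -19.5 -20.6] max [ 46.3 -11.3  13.2]
green 169 [234. 212.] min [-31.9  11.9 -18.7] max [-21.3  19.7  12.8]
green 141 [264. 213.] min [-31.2 -18.8 -18.5] max [-21.3 -11.3  13.2]
plate [[-73.5, -20.4, -29.8], [2.6, 0.8, -28.2], [71.4, 21.3, -18.6]]
```

Jaw midpoints put the seats at red (0.543, 0.105) and green (0.528, 0.243), yaw 0.108. The plate face and mouth heights agree with these to about 1 mm. Now the pick and placement of red.

```bash
cat >job.py <<'E'
from look import *
S=seatR(.108); Q=toolq(S); A=.011
SEAT={"red":np.array([.5431,.105,.1255]),"green":np.array([.528,.2426,.1255])}
TUBE={"red":(.4957,-.3309,-8.7),"green":(.4905,-.1766,-1.9)}
def pick(n):
    x,y,a=TUBE[n]; q=R.from_matrix(R.from_euler('z',a,degrees=True).as_matrix()@np.diag([1,-1,-1.])).as_quat()
    ctrl.move_ptp([x,y,.12],q); ctrl.movel([x,y,.015-A],rate=.12); ctrl.gripper_to(.0)
    s=ctrl.read_state(); print("gap",s["finger_gap"],"gf",s["gripper_force"],s["position"].round(4))
    ctrl.movel([x,y,.20],rate=.25)
def at(n,h): return SEAT[n]+S[:,2]*(h-A)
def carry(n,h=.09):
    ctrl.move_ptp(at(n,h),Q); print("t",ctrl.read_state()["t"],"gap",ctrl.read_state()["finger_gap"])
def force(): 
    return ctrl.read_state()["contact_force"]@S
def push(n,h=.03,goal=17.):
    ctrl.movel(at(n,h),rate=.1); ctrl.wait(.2); f0=force(); log=[]
    while h>-.026:
        h-=.001 if not log or log[-1][1]<8 else .0005
        ctrl.movel(at(n,h),rate=.02); s=ctrl.read_state(); f=(s["contact_force"]@S)-f0
        z=(s["position"]-SEAT[n])@S[:,2]+A
        log.append((round(z*1000,1),round(f[2],1),round(f[0],1),round(f[1],1)))
        if f[2]>goal: break
    print(log); print("t",ctrl.read_state()["t"]); return f0
E
python3 - <<'E'
from job import *
pick("red"); carry("red"); look("w3"); f0=push("red"); print(ctrl.read_state()["finger_gap"])
E
```

```text
gap 0.023943151465673045 gf 59.07454311847687 [ 0.4961 -0.3313  0.0046]
t 10.6083 gap 0.024277851368465296
[(np.float64(29.2), np.float64(-0.0), np.float64(-0.9), np.float64(0.9)), (np.float64(28.0), np.float64(-0.1), np.float64(-0.6), np.float64(0.1)), (np.float64(26.9), np.float64(0.2), np.float64(-1.3), np.float64(0.5)), (np.float64(25.9), np.float64(-0.3), np.float64(-1.1), np.float64(1.3)), (np.float64(24.9), np.float64(-0.7), np.float64(-1.2), np.float64(0.6)), (np.float64(23.9), np.float64(-0.2), np.float64(-1.0), np.float64(1.5)), (np.float64(22.9), np.float64(-0.1), np.float64(-1.0), np.float64(1.2)), (np.float64(22.0), np.float64(0.3), np.float64(-1.0), np.float64(-0.6)), (np.float64(20.9), np.float64(0.4), np.float64(-0.5), np.float64(-0.9)), (np.float64(20.0), np.float64(0.1), np.float64(-1.1), np.float64(0.1)), (np.float64(18.9), np.float64(0.4), np.float64(-1.0), np.float64(0.5)), (np.float64(17.9), np.float64(-0.1), np.float64(-0.5), np.float64(0.3)), (np.float64(17.0), np.float64(0.3), np.float64(-0.0), np.float64(-0.6)), (np.float64(16.0), np.float64(1.0), np.float64
[... 1167 characters left out ...]
 np.float64(1.1)), (np.float64(3.4), np.float64(1.6), np.float64(2.1), np.float64(1.4)), (np.float64(2.0), np.float64(-3.5), np.float64(0.8), np.float64(0.4)), (np.float64(0.9), np.float64(-7.2), np.float64(0.0), np.float64(0.8)), (np.float64(0.1), np.float64(-6.6), np.float64(-0.7), np.float64(-1.0)), (np.float64(-0.6), np.float64(-0.0), np.float64(-4.8), np.float64(-0.5)), (np.float64(-1.7), np.float64(0.7), np.float64(-6.7), np.float64(-0.8)), (np.float64(-2.6), np.float64(2.0), np.float64(-5.3), np.float64(0.2)), (np.float64(-3.4), np.float64(3.2), np.float64(-5.6), np.float64(-0.2)), (np.float64(-3.7), np.float64(18.3), np.float64(-9.2), np.float64(-1.8))]
t 21.3583
0.024119900463751974
```

View pics/w3.png

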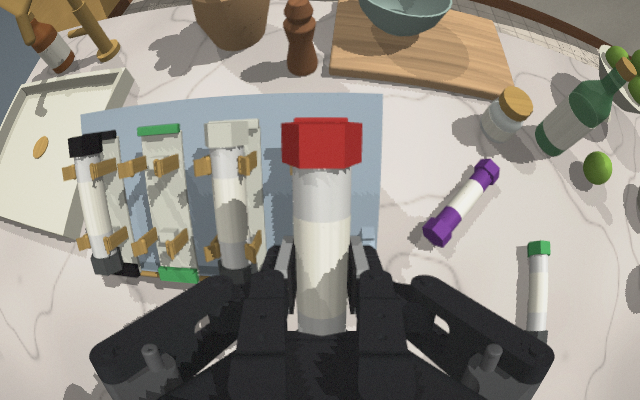

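Held tube with the red cap uphill at (321,143). The log shows an 11 N peak, then the snap, then the plate stop at 18 N. Now I'll let go, back out and look.

```bash
cat >>job.py <<'E'
def release(n,h=0.0):
    ctrl.movel(at(n,h),rate=.05); print("force before open",force().round(1))
    ctrl.gripper_to(.044); print(ctrl.read_state()["finger_gap"])
    ctrl.movel(at(n,.07),rate=.12); ctrl.movel(at(n,.15),rate=.25)
def check(n,name):
    p,P,i,T=look(name); L=(P-SEAT[n])@S
    m=(np.abs(L[...,0])<.09)&(np.abs(L[...,1])<.022)&(L[...,2]>.002)
    q=L[m&(np.abs(L[...,0])<.022)]*1000; x=L[m&(L[...,2]>.011)]*1000
    print("mid: y",np.percentile(q[:,1],[2,98]).round(1),"top",np.percentile(q[:,2],90).round(1),"x range",np.percentile(x[:,0],[.5,99.5]).round(1))
    for a,b in ((.05,.064),(-.064,-.05),(.012,.024),(-.024,-.012)):
        k=m&(L[...,0]>a)&(L[...,0]<b); print(a,np.median(L[k][:,1]*1000).round(1),(np.percentile(L[k][:,2],90)*1000).round(1))
E
python3 - <<'E'
from job import *
release("red"); check("red","w4"); ctrl.gripper_to(.085); print(ctrl.read_state()["t"])
E
```

```text
force before open [-1.7  0.  -4.4]
0.043780342796376714
mid: y [-20.9  21.7] top 241.0 x range [-58.7  64. ]
0.05 -0.2 14.8
-0.064 -0.2 14.7
0.012 4.2 242.6
-0.024 -0.2 12.4
23.675
```

View pics/w4.png

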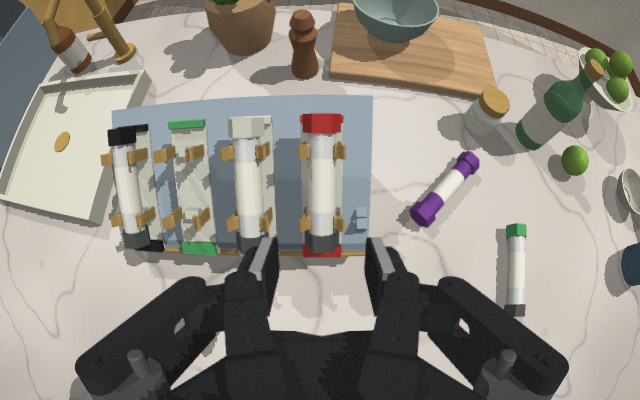

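Red is home: its ends stand 14.8 and 14.7 mm out and y is -0.2 mm. Now green.

```bash
python3 - <<'E'
from job import *
x,y,a=TUBE["green"]; ctrl.move_ptp([x,y,.22],[1,0,0,0])
pick("green"); carry("green"); push("green",h=.02); 
E
```

```text
gap 0.023941808416672414 gf 59.01766061782837 [ 0.491  -0.1769  0.0045]
t 29.3917 gap 0.02426822668305824
[(np.float64(19.2), np.float64(0.1), np.float64(0.4), np.float64(0.2)), (np.float64(18.0), np.float64(0.2), np.float64(-0.0), np.float64(-0.2)), (np.float64(17.0), np.float64(1.0), np.float64(0.0), np.float64(1.8)), (np.float64(16.0), np.float64(0.8), np.float64(0.1), np.float64(1.7)), (np.float64(15.0), np.float64(1.8), np.float64(1.0), np.float64(0.9)), (np.float64(14.0), np.float64(2.3), np.float64(-0.7), np.float64(1.4)), (np.float64(13.0), np.float64(2.0), np.float64(0.2), np.float64(2.3)), (np.float64(12.0), np.float64(1.6), np.float64(0.7), np.float64(2.6)), (np.float64(11.0), np.float64(3.2), np.float64(1.3), np.float64(2.2)), (np.float64(10.0), np.float64(2.6), np.float64(-0.7), np.float64(4.1)), (np.float64(9.2), np.float64(4.2), np.float64(-0.7), np.float64(5.5)), (np.float64(8.2), np.float64(4.3), np.float64(0.7), np.float64(5.6)), (np.float64(7.4), np.float64(7.7), np.float64(-0.0), np.float64(4.7)), (np.float64(6.6), np.float64(9.5), np.float64(-0.4), np.float64(4.3
[... 728 characters left out ...]
.float64(1.7), np.float64(2.8), np.float64(4.4)), (np.float64(-1.6), np.float64(2.2), np.float64(2.5), np.float64(4.7)), (np.float64(-2.8), np.float64(0.6), np.float64(1.6), np.float64(5.8)), (np.float64(-3.8), np.float64(2.0), np.float64(1.7), np.float64(6.1)), (np.float64(-4.8), np.float64(1.4), np.float64(1.5), np.float64(6.8)), (np.float64(-5.8), np.float64(1.6), np.float64(1.4), np.float64(5.8)), (np.float64(-6.8), np.float64(2.1), np.float64(1.3), np.float64(6.1)), (np.float64(-7.8), np.float64(1.7), np.float64(0.6), np.float64(5.0)), (np.float64(-8.5), np.float64(7.5), np.float64(0.3), np.float64(5.9)), (np.float64(-8.7), np.float64(18.3), np.float64(-1.3), np.float64(5.2))]
t 38.9417
```

```bash
python3 - <<'E'
from job import *
release("green"); ctrl.movel(at("green",.19),rate=.2); ctrl.wait(.3); check("green","w5"); check("red","w5"); print(ctrl.read_state()["t"])
E
```

```text
force before open [-0.6  7.   0.2]
0.04426571783194952
mid: y [-20.9  21.5] top 280.0 x range [-61.9  59.3]
0.05 1.4 14.3
-0.064 0.4 14.4
0.012 7.0 281.5
-0.024 1.4 12.2
mid: y [-10.8  12.1] top 12.6 x range [-61.6  67.1]
0.05 4.9 14.9
-0.064 5.1 14.9
0.012 3.4 12.6
-0.024 3.4 12.7
41.5667
```

View pics/w5.png

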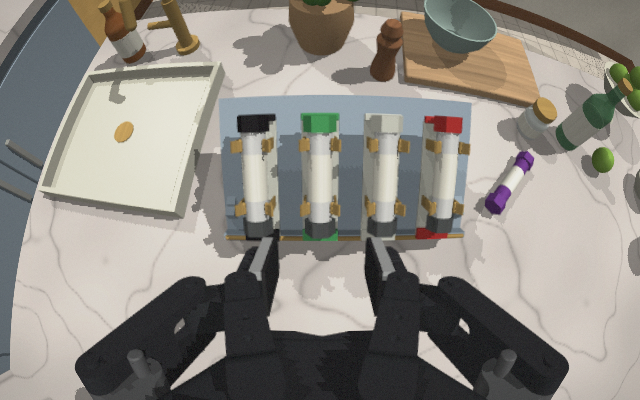

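Green cap at (320,122) and red cap at (442,124), both uphill, and both tubes sit in both clips at the same depth as the fixed ones. The gripper is clear, so I'm handing in.

```bash
python3 -c "
from bench import ctrl
print(ctrl.finish_job())"
```

```text
the job is handed in; nothing more can be done
None
```

Both tubes are snapped home in the places of their own colour, caps uphill, with a peak push of about 18 N; the job was handed in at about 42 s and returned no verdict.

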